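# Fit the potted module and snap the power unit's cover on

### The arm

A 7-joint arm with a two-finger parallel gripper is mounted at the origin on the work surface. World frame = base frame: x ahead of the robot, y to its left, z up, the work surface at z = 0. Lengths are in m, angles in rad, forces in N, time in s.
With the tool pointing down it reaches from about 0.4 to 0.925 m from the base axis. Payload 4.1 kg.
Tool frame: the origin (TCP) lies midway between the tips of the shut fingers; the grasp point (between the pads) lies grasp_offset behind it (grasp_offset is the distance from the TCP to the grasp point, in m); z points along the fingers, y is the line along which they close (so a half turn about z gives the same grasp; the last joint's range is limited). The gripper opens to 85 mm and grips with 20 to 120 N. Pads are 22 mm wide; open, the fingers measure 114 mm over their backs; the gripper's body (76 mm by 85 mm) begins 54 mm behind the grasp point. The pads swing forward as they close: fully open they stand 13 mm farther back than shut.
Start: joints at [-1.334, 0.398, 0.045, 1.537, -0.019, 1.207, -0.051], TCP at [0.214, 0.614, 0.231] pointing down, gripper open.
Joint ranges: [-2.82, 2.82], [-0.49, 2.23], [-1.37, 1.46], [0, 2.46], [-1.36, 4.5], [0.23, 2], [-2.94, 2.94]. Speed limits (rad/s): [2.57, 2.57, 3.14, 3.14, 3.14, 3.14, 3.14].

### API

Orientations are given as a unit quaternion [w, x, y, z].
In Python, from rig import * gives the robot as it stands.
- The arm moves only by the tool move_arm, never from a script. Its argument "series" is a list of rows, each a list of 5 numbers: the opening, from -1 (shut) to 1 (fully open), then the shift along the tool's x, y, z in cm, then the turn about the tool's z in rad. A call has 1 to 8 rows; each row is the pose to reach, as a shift and turn from the pose commanded when the call began, along the tool's axes at that moment; what a row does not reach only later rows make up. A row lasts 1/8 s, in which the tool goes at most 62.5 mm and 10.7 degrees, less where a joint would pass 70% of its speed; a pose out of reach is approached as far as the arm can. A call with a gripper value outside its range is refused whole. The fingers move at their own pace and stop on an object; the grip force is fixed at half the most. Time passes only in rows, so rows that repeat a pose let the fingers close. It gives the time, the measured TCP pose, the force, the opening and the grip force at its end, in the units of the state.
- get_obs(): the state, without advancing time (a new reading comes with each control period).
- snapshot(name): name is "scene" or "top" or "wrist"; returns a dict with "img" (384x512x3 uint8, red, green, blue), "range_z" (384x512 float32, m along the optical axis (not along the pixel's ray), 0 where there is no reading), "camera_matrix" (3x3 intrinsics, pixels), "T" (4x4, takes a point from camera to world coordinates). Camera axes: x right, y down, z forward; pixel columns grow to the right and rows downward; lengths in m; the calibration is good to about 2 mm. A picture is of the moment at which its call begins.
- close_job(): hands the job in; it is judged then, once.
The state is a dict: "t": time; "joint_pos": joint angles; "dq": joint speeds; "tau": joint torques, N m; "eef_pos": TCP position; "ee_rot": TCP orientation; "force": force on the tool from outside, world axes, zero at the start; "moment": the same for the moment, N m; "width": opening from 0.0 (shut) to 1.0 (fully open); "grip_force": force on a finger pad.
Only numpy, scipy, OpenCV 4.12 (cv2) and the standard library are available. Lean on these libraries where they do the work, as an engineer would, in place of code of your own. Each camera call takes 0.05 s, during which the arm holds its last target. There are 200 camera calls.

### The job

One of the two identical-looking aluminium modules is potted and heavy, the other is an empty can. Stand the heavy one in the bay of the power unit's base, put the light one in the red reject tray, then fit the orange cover over the base and press it straight down until the clips at both ends snap under the rim lips and it is fully home. Let go of everything and leave the other things on the bench where they are.

Things in the scene. Friction and masses are not known exactly. Their poses are not given: they have to be found in the camera images.
- base: open base of a power unit: grey tray 108 (x) x 76 (y) mm on a dark steel jig plate (96 x 90 x 10 mm), fixed to the bench. Origin on the bench under its centre, z up, x along the long side. Wall tops 32 mm above the bench. The module bay is toward -x; two blue capacitors, tops 42 mm above the bench, are at the +x end
- bay (a point): centre of the bay's yellow plate when pressed down, 18 mm above the bench, 14 mm toward -x from the base's centre, axes as the base. A pocket 66 (x) x 42 (y) mm between black ribs whose tops are 30 mm above the bench. A module stands in it, 60 mm side along x, either way round, its top 32 mm above the base's walls: fingers have room beside its upper 28 mm
- bay_plate (a joint): how far the bay's sprung yellow plate is down (m): 0 up (its top 22 mm above the bench), 0.004 fully down. The heavy module's weight alone takes it fully down (it needs 2.2 N); the light one does not move it
- seat (a point): where the cover's origin lies when the cover is fully home: over the base's centre, 11 mm above the bench; axes as the base. The cover also fits turned half a turn
- lip_near (a joint): steel rim lip, 32 mm wide, on the middle of the base's -x end; its nose is 63 mm out from the base's centre, 17 to 19 mm above the bench, with a ramp above it. Value: how far it is pushed in against its spring (m), 0 at rest, at most 0.006. It gives about 3 mm as a clip passes, then springs back over the clip
- lip_far (a joint): the same lip at the base's +x end
- cover: orange cover, open below, 108 (x) x 76 (y) mm, about 130 g, standing on two rigid white clip arms outside its short ends (137 mm over the arms). Origin between the arms' feet, z up. Top face 63 mm above the origin, skirt edge 21 mm above it. Guide tabs on the long sides reach 45 mm out in y, with 2 mm play over the base
- cover_grip (a point): centre of the black grip rib on the cover's top, 75 mm above the cover's origin; axes as the cover. The rib is 50 (x) x 16 (y) x 24 mm high. Put on loosely, the cover stops about 10 mm proud of home; a straight push of 5 to 12 N snaps it home, where the skirt meets the base's walls; about 1 mm play up and down remains
- module_p: one of two look-alike aluminium blocks with a black top plate, 60 (x) x 36 (y) x 46 (z) mm, origin at the centre of the underside, z up. One is potted solid, 320 to 440 g; the other is an empty can, 75 to 105 g. Their places are swapped at random: only lifting tells them apart
- module_q: one of two look-alike aluminium blocks with a black top plate, 60 (x) x 36 (y) x 46 (z) mm, origin at the centre of the underside, z up. One is potted solid, 320 to 440 g; the other is an empty can, 75 to 105 g. Their places are swapped at random: only lifting tells them apart
- tray: red open reject tray, fixed, 130 (x) x 110 (y) x 40 mm high, walls and floor about 4 mm; origin on the bench under its centre. At the far left or the far right of the work area
- tray_in (a point): centre of the tray's inner floor, axes as the tray
- organiser: fixed open wooden organiser, 120 (x) x 100 (y) x 60 mm high, on the other side from the tray; origin on the bench under its centre. An obstacle only
- flux_bottle: bystander: clear bottle with a red cap, 42 mm across, 120 mm tall; origin on its underside. Leave it alone
- solder_spool: bystander: blue-flanged solder spool standing on its end, 60 mm across, 46 mm tall; origin on its underside. Leave it alone
- parts_jar: bystander: amber glass jar, 56 mm across, 70 mm tall, close to the -x end of the base; origin on its underside. Leave it alone
- tip_tin: bystander: low round brass tin, 52 mm across, 28 mm tall; origin on its underside. Leave it alone
- freeze_can: bystander: white can, 44 mm across, 100 mm tall; origin on its underside. Leave it alone
- driver: bystander: yellow-handled screwdriver lying flat, 150 mm long, about 30 mm tall at most; it lies along its x. Leave it alone
Things that resemble listed ones, but are neither listed nor needed, are in the scene too. What is shaped like the cover but green is not meant.

How it is judged:
On the way, in this order (a step that is already met when the one before it is completed fails the run):
1. the heavy module stands fully down in the bay, let go ((((x of module_p in the frame of bay between -0.006 and 0.006 m and y of module_p in the frame of bay between -0.006 and 0.006 m and z of module_p in the frame of bay below 0.004 m and angle between module_p's own z axis and vertical below 0.08 rad and angle between the x axis of module_p and the x axis of base, either way round below 0.2 rad and value of joint bay_plate above 0.0025 m) and contact force between the fingers and module_p below 0.1 N) or ((x of module_q in the frame of bay between -0.006 and 0.006 m and y of module_q in the frame of bay between -0.006 and 0.006 m and z of module_q in the frame of bay below 0.004 m and angle between module_q's own z axis and vertical below 0.08 rad and angle between the x axis of module_q and the x axis of base, either way round below 0.2 rad and value of joint bay_plate above 0.0025 m) and contact force between the fingers and module_q below 0.1 N))), for 0.2 s.
2. the cover is snapped home over it at both ends (x of cover in the frame of seat between -0.005 and 0.005 m and y of cover in the frame of seat between -0.005 and 0.005 m and z of cover in the frame of seat below 0.003 m and angle between cover's own z axis and vertical below 0.05 rad and value of joint each of lip_near, lip_far below 0.0015 m), for 0.2 s.
At the end, for the whole second after the job is handed in: Heavy module upright in the bay (6 mm each way, 4 mm high, 0.2 rad), plate down 2.5 mm; cover home over it (3 mm high, 5 mm each way, level to 0.05 rad), both lips sprung back to 1.5 mm; light module inside the red tray; all at rest; no bystander moved over 30 mm or tipped over 0.5 rad (all of step 2 and (((x of module_p in the frame of bay between -0.006 and 0.006 m and y of module_p in the frame of bay between -0.006 and 0.006 m and z of module_p in the frame of bay below 0.004 m and angle between module_p's own z axis and vertical below 0.08 rad and angle between the x axis of module_p and the x axis of base, either way round below 0.2 rad and value of joint bay_plate above 0.0025 m) and (x of module_q in the frame of tray_in between -0.062 and 0.062 m and y of module_q in the frame of tray_in between -0.052 and 0.052 m and z of module_q in the frame of tray_in between -0.01 and 0.035 m)) or ((x of module_q in the frame of bay between -0.006 and 0.006 m and y of module_q in the frame of bay between -0.006 and 0.006 m and z of module_q in the frame of bay below 0.004 m and angle between module_q's own z axis and vertical below 0.08 rad and angle between the x axis of module_q and the x axis of base, either way round below 0.2 rad and value of joint bay_plate above 0.0025 m) and (x of module_p in the frame of tray_in between -0.062 and 0.062 m and y of module_p in the frame of tray_in between -0.052 and 0.052 m and z of module_p in the frame of tray_in between -0.01 and 0.035 m))) and linear speed of each of module_p, module_q, cover below 0.02 m/s and not (distance of any of flux_bottle, solder_spool, parts_jar, tip_tin, freeze_can, driver from where it was at the start of the episode above 0.03 m or angle between any of flux_bottle, solder_spool, parts_jar, tip_tin, freeze_can's own z axis and vertical above 0.5 rad)); the robot touches nothing.
It fails at once if a bystander is pushed more than 30 mm or knocked over (distance of any of flux_bottle, solder_spool, parts_jar, tip_tin, freeze_can, driver from where it was at the start of the episode above 0.03 m or angle between any of flux_bottle, solder_spool, parts_jar, tip_tin, freeze_can's own z axis and vertical above 0.5 rad).
It also fails if it takes over 72 s, if anything falls off the work surface, if the arm or the gripper's body presses on something with over 40 N, if the wrist force passes 120 N, or if a joint passes its speed limit or range.

## Working session

There is one attempt and no reset: what is moved stays moved. The work goes in short steps, Python scripts to look and compute and a tool call to move; the robot and the scene stay as the last step left them, time stands still between calls to the robot, and variables do not carry over. Pictures are saved under pics/ and viewed, at most 10 in all, crops included, and the job is handed in when it is done.

Besides the shell and the picture viewer there is one more tool, called after ">>>" by a JSON object that holds its "name" and its "arguments". move_arm: Moves the arm, as the interface text tells. Its arguments: {"type":"object","properties":{"series":{"type":"array"}},"required":["series"]}

```bash
ls; mkdir -p pics; python3 - <<'E'
from rig import *
import cv2,numpy as np,pickle
o=get_obs();print(o)
for n in("top","scene"):
    s=snapshot(n);pickle.dump(s,open(n+'.pkl','wb'));cv2.imwrite(f'pics/{n}0.png',cv2.resize(s['img'][...,::-1],(800,600)))
    print(n,s['T'],s['camera_matrix'])
E
```

```text
pics
{'t': 0.0, 'joint_pos': array([-1.33400804,  0.39916472,  0.04502854,  1.5378885 , -0.01871477,
        1.20687368, -0.05069508]), 'dq': array([-0.0017831 , -0.00168494,  0.00067408, -0.00076513,  0.00064986,
       -0.00079333, -0.00018567]), 'tau': array([-4.70711038e-04, -4.75108051e+01,  1.36456467e+00, -2.54224473e+01,
        1.14706406e-02,  9.42902727e-03,  7.42802172e-06]), 'eef_pos': array([0.21394823, 0.61311281, 0.23027719]), 'ee_rot': array([-1.02293867e-04,  1.67048973e-01,  9.85948135e-01, -9.50849536e-04]), 'force': array([0.60559796, 0.55141661, 0.4443393 ]), 'moment': array([ 0.0510218 , -0.00403049,  0.0190201 ]), 'grip_force': 0.0, 'width': 0.9953998478361216}
top [[-0.07682924 -0.97426576  0.21190446  0.23841738]
 [-0.99704309  0.07474725 -0.01783058  0.02258186]
 [ 0.00153245 -0.21264779 -0.97712771  1.32643984]
 [ 0.          0.          0.          1.        ]] [[495.6195873    0.         245.97855666]
 [  0.         495.6195873  190.50503354]
 [  0.           0.           1.        ]]
scene [[-0.06820779  0.55540863 -0.82877558  1.72460353]
 [ 0.99754204  0.05132982 -0.04769821  0.07536274]
 [ 0.01604891 -0.82999187 -0.55754455  0.89362232]
 [ 0.          0.          0.          1.        ]] [[495.3682021    0.         250.42768752]
 [  0.         495.3682021  184.7097628 ]
 [  0.           0.           1.        ]]
```

View pics/top0.png

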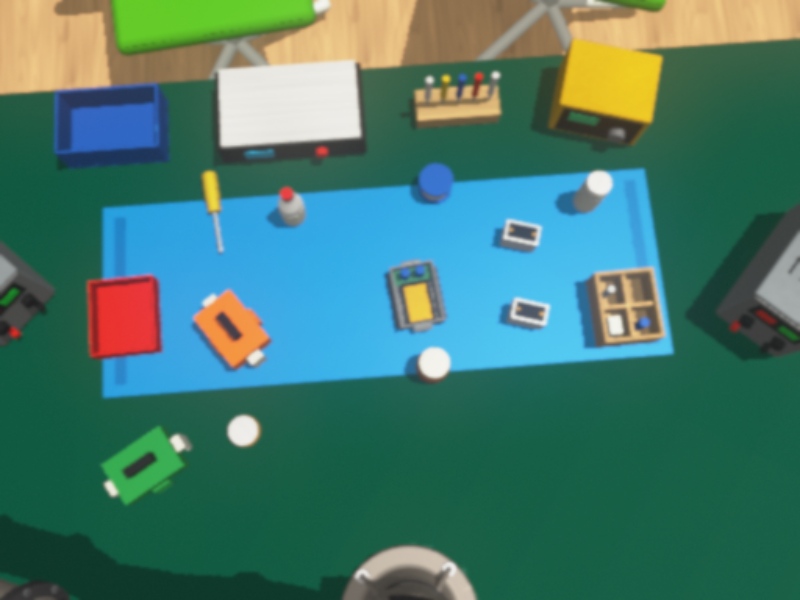

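View pics/scene0.png

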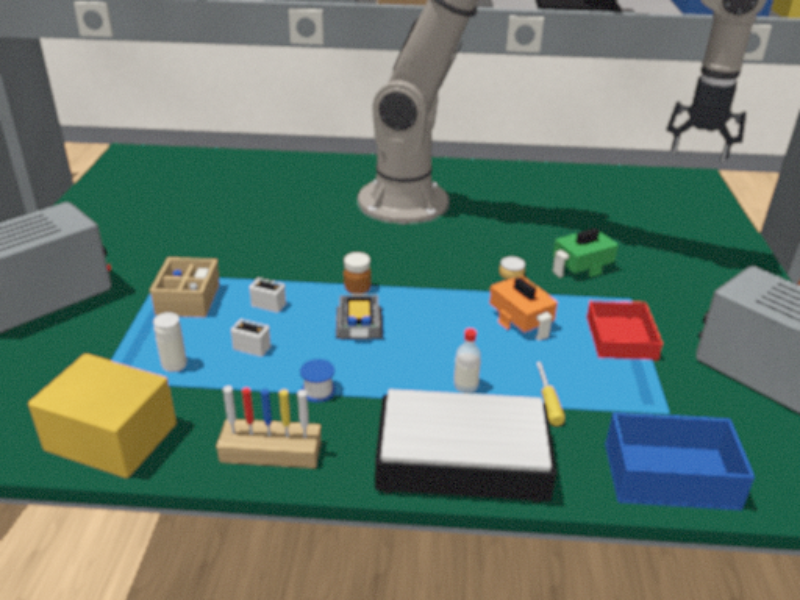

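The top view shows the modules at (522,234) and (529,312), the base at (416,297) with its bay toward the robot, and the orange cover at (231,327). The red tray is at (125,315). The jar is at (434,363), just below the base. The green decoy and a tin are off to the lower left. The scene view agrees.

```bash
cat > h.py <<'E'
import cv2,numpy as np,pickle
from rig import *
def world(s):
    K,T,z=s['camera_matrix'],s['T'],s['range_z']
    v,u=np.mgrid[:384,:512]
    p=np.stack([(u-K[0,2])/K[0,0]*z,(v-K[1,2])/K[1,1]*z,z],-1)
    return p@T[:3,:3].T+T[:3,3]
def plane(s,uv,h):
    K,T=s['camera_matrix'],s['T']
    uv=np.atleast_2d(uv).astype(float)
    d=np.c_[(uv[:,0]-K[0,2])/K[0,0],(uv[:,1]-K[1,2])/K[1,1],np.ones(len(uv))]@T[:3,:3].T
    return T[:3,3]+d*((h-T[2,3])/d[:,2])[:,None]
def blobs(mask,amin=20):
    n,l,st,c=cv2.connectedComponentsWithStats(mask.astype(np.uint8))
    return [(l==i) for i in range(1,n) if st[i,4]>=amin]
def rect(s,m,h):
    v,u=np.nonzero(m); p=plane(s,np.c_[u,v],h)[:,:2]*1000
    (c,wh,a)=cv2.minAreaRect(p.astype(np.float32))
    w,hh=wh
    if w<hh: w,hh=hh,w; a+=90
    return np.round(c,1),round(w,1),round(hh,1),round((a+90)%180-90,1),len(u)
E
python3 - <<'E'
from h import *
s=pickle.load(open('top.pkl','rb'))
I=s['img'].astype(int);R,G,B=I[...,0],I[...,1],I[...,2]
hsv=cv2.cvtColor(s['img'],cv2.COLOR_RGB2HSV);H,S,V=hsv[...,0],hsv[...,1],hsv[...,2]
W=world(s)
def box(x0,x1,y0,y1):
    m=np.zeros((384,512),bool);m[int(y0*.64):int(y1*.64),int(x0*.64):int(x1*.64)]=1;return m
def show(n,m,h):
    for b in blobs(m): print(n,rect(s,b,h),'depth z',np.round(np.median(W[b][:,2]),3), 'mean',np.round(plane(s,np.argwhere(b)[:,::-1],h).mean(0)[:2]*1000,1))
show('modblack',(V<90)&box(500,552,215,330),.046)
z=W[...,2]
show('modtop',(abs(z-.046)<.008)&box(490,562,210,335),.046)
show('yellow',(H>18)&(H<32)&(S>130)&(V>150)&box(385,447,255,335),.022)
show('caps',(H>98)&(V<170)&box(385,447,255,285)&(S>150),.042)
show('baseabove',(z>.024)&(z<.05)&box(380,450,250,340),.032)
show('cover',(H<16)&(S>150)&(z>.05)&box(180,280,280,380),.063)
show('rib',(V<90)&box(200,260,295,360),.087)
show('tray',((H<6)|(H>174))&(S>150)&(z>.028)&box(80,170,260,370),.040)
show('jar',(z>.06)&box(410,460,340,390),.07)
for n,b,h in(('flux',box(270,310,180,232),.12),('spool',box(410,460,155,205),.046),('can',box(565,620,160,220),.1),('tin',box(220,265,405,455),.028),('org',box(580,670,260,350),.06),('green',box(90,200,420,510),.063)):
    show(n,(z>h-.02)&b,h)
show('driver',(z>.01)&box(190,232,165,255),.015)
E
```

```text
modtop (array([ 612.7, -243.6]), 60.5, 38.9, 72.4, 301) depth z 0.047 mean [ 613.1 -243.9]
modtop (array([ 474.1, -240.6]), 60.4, 38.0, 72.1, 322) depth z 0.047 mean [ 474.1 -240.8]
yellow (array([510. , -57.2]), 63.0, 39.7, 7.1, 335) depth z 0.023 mean [509.7 -57.2]
baseabove (array([520.9, -55. ]), 123.4, 76.4, 6.5, 565) depth z 0.031 mean [522.6 -54.4]
cover (array([480.1, 257.2]), 106.8, 75.5, 35.0, 1000) depth z 0.064 mean [479.3 256.6]
rib (array([480.4, 256.6]), 46.6, 9.8, 35.3, 72) depth z 0.088 mean [480.7 256.8]
tray (array([521.9, 443.6]), 132.3, 113.8, 2.0, 388) depth z 0.039 mean [514.1 446. ]
jar (array([397. , -70.9]), 46.1, 46.1, 85.6, 298) depth z 0.071 mean [397.3 -71.1]
flux (array([686.6, 149.5]), 21.9, 18.0, -2.9, 61) depth z 0.12 mean [686.4 149.1]
spool (array([ 720.1, -105.7]), 57.9, 57.6, -4.4, 368) depth z 0.047 mean [ 720.8 -105.1]
can (array([ 671.5, -368.7]), 50.1, 41.6, -32.6, 245) depth z 0.1 mean [ 671.1 -368.8]
tin (array([313.9, 249.3]), 49.1, 48.8, 87.6, 322) depth z 0.028 mean [314.2 249.4]
org (array([ 470.1, -402.7]), 123.0, 107.5, 1.3, 998) depth z 0.054 mean [ 467.2 -401.3]
org (array([ 497.8, -376.8]), 14.0, 13.1, -7.9, 26) depth z 0.055 mean [ 498.6 -377.1]
org (array([ 439.7, -426.2]), 16.7, 13.7, -68.2, 34) depth z 0.045 mean [ 440.  -425.8]
green (array([272. , 402.7]), 137.0, 78.8, -59.3, 1550) depth z 0.064 mean [270.7 404.4]
driver (array([703.1, 289.9]), 152.7, 25.6, 5.9, 295) depth z 0.023 mean [725.3 291.9]
```

```bash
cat >> h.py <<'E'
from scipy.spatial.transform import Rotation as Ro
def go(x,y,z,ya,o=None):
    "shift (cm, tool axes) and turn to TCP x,y,z (mm) with tool y at world angle ya (deg, mod 180)"
    o=o or get_obs();w,a,b,c=o['ee_rot'];R=Ro.from_quat([a,b,c,w]).as_matrix()
    d=R.T@(np.array([x,y,z])/1000-o['eef_pos'])*100
    cur=np.degrees(np.arctan2(R[1,1],R[0,1])); t=-((ya-cur+90)%180-90)
    print('cur',np.round(o['eef_pos']*1000,1),round(cur,1),'-> shift',np.round(d,2),'turn',round(np.radians(t),3),'t',round(o['t'],2))
E
python3 - <<'E'
import rig;print([n for n in dir(rig) if n[0]!='_'], getattr(rig,'grasp_offset',None))
from h import *
go(450,200,260,-20); go(474.1,-240.6,260,-18)
E
```

```text
['PlanningError', 'close_job', 'get_obs', 'grasp_offset', 'snapshot'] 0.0187
cur [214.  613.2 230.4] 70.8 -> shift [-35.89 -31.24  -2.9 ] turn -1.557 t 0.1
cur [214.  613.2 230.4] 70.8 -> shift [-52.69 -72.04  -2.83] turn 1.549 t 0.1
```

>>> {"name": "move_arm", "arguments": {"series": [[1, -4.5, -3.9, -0.4, 0.15], [1, -9, -7.8, -0.8, 0.3], [1, -13.5, -11.7, -1.2, 0.45], [1, -18, -15.6, -1.6, 0.6], [1, -22.5, -19.5, -2, 0.75], [1, -27, -23.4, -2.4, 0.9], [1, -31.5, -27.3, -2.8, 1.05], [1, -35.9, -31.2, -2.9, 1.2]]}}

```text
t: 1.1
eef_pos: [0.451, 0.1991, 0.2605]
ee_rot: [-0.0, 0.696, 0.718, 0.0]
force: [0.5, 0.7, -0.1]
width: 1.003
grip_force: 0.0
```

```bash
python3 -c "
from h import *
go(474.1,-240.6,230,-18)"
```

```text
cur [451.  199.1 260.5] 1.7 -> shift [-44.02   0.98   3.02] turn 0.344 t 1.1
```

>>> {"name": "move_arm", "arguments": {"series": [[1, -6, 0.1, 0.4, 0.06], [1, -12, 0.3, 0.8, 0.12], [1, -18, 0.4, 1.2, 0.18], [1, -24, 0.5, 1.6, 0.24], [1, -30, 0.7, 2, 0.3], [1, -36, 0.8, 2.5, 0.34], [1, -41, 0.9, 2.8, 0.344], [1, -44, 1, 3, 0.344]]}}

```text
t: 2.1
eef_pos: [0.4748, -0.2413, 0.2299]
ee_rot: [0.0, 0.808, 0.589, -0.001]
force: [-0.3, 0.7, 0.3]
width: 1.001
grip_force: 0.0
```

```bash
python3 - <<'E'
from h import *
s=snapshot('wrist');pickle.dump(s,open('w1.pkl','wb'));cv2.imwrite('pics/w1.png',s['img'][...,::-1])
W=world(s);z=W[...,2]
for b in blobs((abs(z-.046)<.006),200): print(rect(s,b,.046),np.median(z[b]),np.argwhere(b).mean(0))
go(474,-240.6,19,-18)
E
```

```text
(array([407.5, -85. ]), 52.5, 25.7, 36.2, 536) 0.04454375946103775 [ 31.57649254 133.7891791 ]
(array([ 612.5, -245. ]), 60.0, 38.1, 73.1, 2210) 0.04698536129584116 [127.28280543 378.76153846]
(array([ 474.6, -241.6]), 60.7, 35.9, 72.1, 1891) 0.046944928695142774 [165.11369646 248.98254892]
(array([ 665.2, -362.5]), 44.2, 25.5, 40.6, 291) 0.046101189460719116 [213.58762887 443.25085911]
(array([ 469.3, -357.1]), 121.3, 8.0, 0.9, 547) 0.0461274752809141 [258.74588665 276.96526508]
(array([ 440.7, -382.9]), 31.0, 20.3, 1.1, 380) 0.04658800284836456 [283.98947368 258.3       ]
(array([ 497.8, -405.7]), 54.6, 17.0, -2.0, 298) 0.046588055946365864 [285.55033557 309.71812081]
(array([ 436.8, -401.5]), 64.8, 32.2, -26.3, 326) 0.04658897896520192 [297.75153374 260.88650307]
(array([ 497.3, -449.7]), 56.4, 20.5, -13.0, 305) 0.04614726351173665 [316.11147541 319.5442623 ]
(array([ 442.5, -436.2]), 53.7, 42.2, 0.3, 338) 0.04618908546625644 [327.46449704 272.70710059]
cur [ 474.3 -245.   230.1] -18.1 -> shift [ 0.51 -0.19 21.1 ] turn -0.001 t 2.15
```

View pics/w1.png

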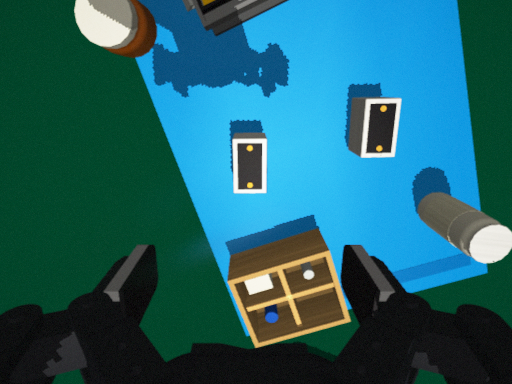

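The wrist view confirms the near module at pixel (249,165), about (474.6, -241.6) mm, axis 72°. The second module is at (379,127).

>>> {"name": "move_arm", "arguments": {"series": [[1, 0, 0, 4, 0], [1, 0, 0, 8, 0], [1, 0, 0, 12, 0], [1, 0, 0, 15, 0], [1, 0, 0, 16, 0], [1, 0, 0, 16, 0]]}}

```text
t: 2.9
eef_pos: [0.4757, -0.2384, 0.0702]
ee_rot: [-0.0, 0.807, 0.59, -0.0]
force: [0.4, -0.5, 0.6]
width: 1.007
grip_force: 0.0
```

```bash
python3 -c "
from h import *
go(474.4,-241.3,19,-18)"
```

```text
cur [ 475.7 -238.4   70.2] -17.7 -> shift [-0.32 -0.03  5.12] turn 0.005 t 2.9
```

>>> {"name": "move_arm", "arguments": {"series": [[1, -0.3, 0, 2.5, 0], [1, -0.3, 0, 4.5, 0], [1, -0.3, 0, 5.1, 0], [1, -0.3, 0, 5.1, 0], [-1, -0.3, 0, 5.1, 0], [-1, -0.3, 0, 5.1, 0], [-1, -0.3, 0, 5.1, 0], [-1, -0.3, 0, 5.1, 0]]}}

```text
t: 3.9
eef_pos: [0.4756, -0.2416, 0.0199]
ee_rot: [0.001, 0.807, 0.59, 0.001]
force: [0.7, 0.1, 3.6]
width: 0.411
grip_force: 61.4
```

>>> {"name": "move_arm", "arguments": {"series": [[-1, 0, 0, 0, 0], [-1, 0, 0, 0, 0], [-1, 0, 0, -2, 0], [-1, 0, 0, -5, 0], [-1, 0, 0, -8, 0], [-1, 0, 0, -10, 0], [-1, 0, 0, -10, 0], [-1, 0, 0, -10, 0]]}}

```text
t: 4.9
eef_pos: [0.4739, -0.2406, 0.1185]
ee_rot: [-0.001, 0.807, 0.59, -0.0]
force: [0.3, 0.3, -4.4]
width: 0.41
grip_force: 61.0
```

```bash
python3 -c "
from h import *
o=get_obs();print(o['force'],o['moment'],o['width'],o['grip_force'],o['eef_pos'])
go(510,-57,150,-83);go(521.9,443.6,150,-18)"
```

```text
[ 0.30157522  0.33721474 -4.37753801] [0.02804264 0.03483453 0.03765445] 0.41025189653353056 60.973724126815796 [ 0.47393589 -0.24063696  0.11849362]
cur [ 473.9 -240.6  118.5] -17.7 -> shift [18.59 -2.15 -3.14] turn 1.14 t 4.9
cur [ 473.9 -240.6  118.5] -17.7 -> shift [ 66.65 -16.23  -3.08] turn 0.005 t 4.9
```

4.4 N of weight: this is the heavy module. I'll stop short of the bay and take a close look at the base.

```bash
python3 -c "
from h import *
go(425,-67,210,-83)"
```

```text
cur [ 473.9 -240.6  118.5] -17.7 -> shift [15.06 -9.96 -9.12] turn 1.14 t 4.9
```

>>> {"name": "move_arm", "arguments": {"series": [[-1, 0, 0, -5, 0], [-1, 2.5, -1.7, -9.1, 0.19], [-1, 5, -3.4, -9.1, 0.38], [-1, 7.5, -5, -9.1, 0.57], [-1, 10, -6.7, -9.1, 0.76], [-1, 12.5, -8.3, -9.1, 0.95], [-1, 15.1, -10, -9.1, 1.14], [-1, 15.1, -10, -9.1, 1.14]]}}

```text
t: 5.9
eef_pos: [0.4238, -0.0648, 0.209]
ee_rot: [-0.001, 0.998, 0.061, -0.001]
force: [-0.9, -1.3, -3.4]
width: 0.409
grip_force: 62.0
```

>>> {"name": "move_arm", "arguments": {"series": [[-1, 0, 0, 0, 0], [-1, 0, 0, 0, 0], [-1, 0, 0, 0, 0]]}}

```text
t: 6.28
eef_pos: [0.4254, -0.0678, 0.2101]
ee_rot: [0.0, 0.998, 0.06, -0.0]
force: [-0.4, -0.3, -4.0]
width: 0.412
grip_force: 62.1
```

```bash
python3 - <<'E'
from h import *
s=snapshot('wrist');pickle.dump(s,open('w2.pkl','wb'));cv2.imwrite('pics/w2.png',s['img'][...,::-1])
W=world(s);z=W[...,2]
hsv=cv2.cvtColor(s['img'],cv2.COLOR_RGB2HSV);H,S,V=hsv[...,0],hsv[...,1],hsv[...,2]
for b in blobs((H>18)&(H<32)&(S>130)&(V>120)&(z<.03),300): print('yel',rect(s,b,.022),np.median(z[b]),np.argwhere(b).mean(0))
for b in blobs((H>98)&(S>120)&(abs(z-.042)<.005),100): print('cap',rect(s,b,.042),np.median(z[b]),np.argwhere(b).mean(0))
for b in blobs((abs(z-.032)<.004),200): print('wall',rect(s,b,.032),np.median(z[b]),np.argwhere(b).mean(0))
go(510,-57.3,150,-83)
E
```

```text
yel (array([509.8, -56.7]), 63.7, 40.0, 6.9, 2767) 0.022679653429522384 [ 78.79219371 248.81568486]
cap (array([559., -38.]), 15.8, 15.0, 6.9, 289) 0.042686964010934025 [ 17.97577855 234.79930796]
cap (array([562.2, -64.2]), 15.8, 15.0, 6.9, 287) 0.04261691695432773 [ 18.45993031 264.10801394]
wall (array([521.1, -55.3]), 112.8, 76.2, 6.3, 2939) 0.03201791507838492 [ 64.52500851 248.89690371]
cur [425.4 -67.8 210.2] -83.1 -> shift [ 8.52 -0.02  6.01] turn -0.001 t 6.33
```

View pics/w2.png

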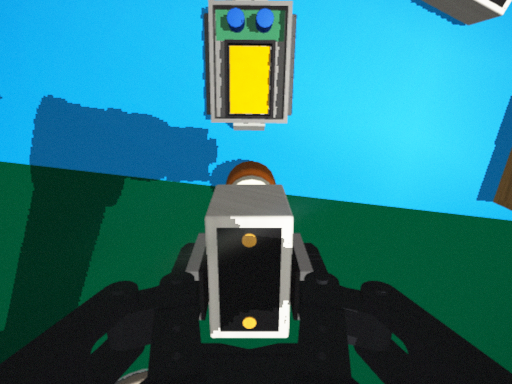

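The wrist view shows the bay's yellow plate at (249,79). The held module is square in the fingers at (249,275), and the jar is below it. Next I measure the module's offset in the hand.

```bash
python3 - <<'E'
from h import *
s=pickle.load(open('w2.pkl','rb'));W=world(s);z=W[...,2];V=s['img'].max(2)
v,u=np.mgrid[:384,:512]
b=(abs(z-.236)<.004)&(v>200)&(v<340)&(u>205)&(u<292)
print(np.median(z[b]),rect(s,b,.236))
print('screws',[ (np.round(plane(s,[p],.236)*1000,1)) for p in((249.5,240.5),(249.5,323))])
E
```

```text
0.23711248473794705 (array([424.4, -66.8]), 61.9, 36.5, 6.9, 10598)
screws [array([[442.4, -65.1, 236. ]]), array([[401.9, -70. , 236. ]])]
```

>>> {"name": "move_arm", "arguments": {"series": [[-1, 3, 0, 0, 0], [-1, 6, 0, 3, 0], [-1, 8.6, 0, 6, 0], [-1, 8.6, 0, 10, 0], [-1, 8.6, 0, 12, 0], [-1, 8.6, 0, 12, 0], [-1, 8.6, 0, 12, 0], [-1, 8.6, 0, 12, 0]]}}

```text
t: 7.32
eef_pos: [0.512, -0.0566, 0.0918]
ee_rot: [-0.0, 0.998, 0.061, 0.002]
force: [0.9, -0.6, -3.4]
width: 0.408
grip_force: 61.8
```

```bash
python3 - <<'E'
from h import *
go(511.2,-56.9,40,-83.1)
s=snapshot('wrist');cv2.imwrite('pics/w3.png',s['img'][...,::-1]);go(511.2,-56.9,40,-83.1)
E
```

```text
cur [512.  -56.6  91.8] -83.0 -> shift [-0.1   0.02  5.18] turn 0.002 t 7.33
cur [511.8 -56.5  91.6] -83.0 -> shift [-0.08  0.03  5.16] turn 0.002 t 7.38
```

View pics/w3.png

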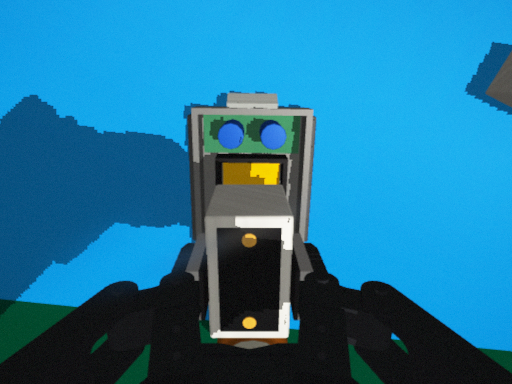

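Module (column 249) and base (columns 190–312) are lined up. Lowering.

>>> {"name": "move_arm", "arguments": {"series": [[-1, 0, 0, 2, 0], [-1, 0, 0, 3, 0], [-1, 0, 0, 4, 0], [-1, 0, 0, 4.5, 0], [-1, 0, 0, 4.9, 0], [-1, 0, 0, 5, 0], [-1, 0, 0, 5, 0], [-1, 0, 0, 5, 0]]}}

```text
t: 8.38
eef_pos: [0.5109, -0.0567, 0.0405]
ee_rot: [-0.0, 0.998, 0.061, 0.0]
force: [-0.7, 0.2, -2.5]
width: 0.41
grip_force: 62.2
```

>>> {"name": "move_arm", "arguments": {"series": [[-1, 0, 0, 0.1, 0], [-1, 0, 0, 0.1, 0], [1, 0, 0, 0.1, 0], [1, 0, 0, 0.1, 0], [1, 0, 0, 0.1, 0], [1, 0, 0, -3, 0], [1, 0, 0, -8, 0], [1, 0, 0, -12, 0]]}}

```text
t: 9.38
eef_pos: [0.5112, -0.0569, 0.162]
ee_rot: [0.0, 0.998, 0.061, 0.001]
force: [0.3, 0.9, -0.6]
width: 0.998
grip_force: 0.0
```

```bash
python3 - <<'E'
from h import *
s=snapshot('top');W=world(s);z=W[...,2]
v,u=np.mgrid[:384,:512]
p=W
b=(abs(W[...,0]-.51)<.05)&(abs(W[...,1]+.057)<.04)&(z>.054)&(z<.08)
for k in blobs(b,50): print(rect(s,k,.064),np.median(z[k]))
go(613,-244.5,120,-17.7)
E
```

```text
cur [514.4 -57.8 166.4] -83.1 -> shift [ 7.49 19.72  4.71] turn -1.141 t 9.43
```

>>> {"name": "move_arm", "arguments": {"series": [[1, 1, 2.5, 0, -0.16], [1, 2, 5, 0, -0.33], [1, 3, 8, 0, -0.5], [1, 4, 11, 0, -0.66], [1, 5, 14, 0, -0.83], [1, 6.5, 17, 0, -1], [1, 7.5, 19.7, 0, -1.14], [1, 7.5, 19.7, 0, -1.14]]}}

```text
t: 10.42
eef_pos: [0.6091, -0.246, 0.1601]
ee_rot: [0.001, 0.809, 0.588, -0.0]
force: [0.2, 0.9, 0.5]
width: 0.998
grip_force: 0.0
```

>>> {"name": "move_arm", "arguments": {"series": [[1, 0, 0, 0, 0], [1, 0, 0, 0, 0]]}}

```text
t: 10.68
eef_pos: [0.6091, -0.2415, 0.16]
ee_rot: [-0.001, 0.807, 0.59, 0.0]
force: [0.8, -0.3, 0.2]
width: 1.001
grip_force: 0.0
```

```bash
python3 - <<'E'
from h import *
s=snapshot('top');W=world(s);z=W[...,2]
b=(abs(W[...,0]-.51)<.05)&(abs(W[...,1]+.057)<.04)&(z>.054)&(z<.08)
for k in blobs(b,50): print('heavy',rect(s,k,.064),np.median(z[k]))
s=snapshot('wrist');W=world(s);z=W[...,2]
for n,h in(('q',.046),('heavy',.064)):
  for k in blobs((abs(z-h)<.006),800): print(n,rect(s,k,h),np.median(z[k]))
go(613,-244.5,19,-17.6)
E
```

```text
heavy (array([508.2, -55.1]), 61.1, 36.4, 7.5, 302) 0.06457094453191403
q (array([ 613.9, -244.6]), 60.5, 35.8, 72.8, 2878) 0.04697856115426505
q (array([ 804. , -373.7]), 108.2, 25.1, 64.2, 1192) 0.04605666567807981
heavy (array([504. , -69.8]), 44.3, 15.7, 6.5, 912) 0.06428428477932455
cur [ 609.3 -241.8  160.2] -17.6 -> shift [-0.15  0.44 14.12] turn -0.001 t 10.78
```

The heavy module is seated: top at 64.5 mm, about 2 mm from the bay centre. Now the light one.

>>> {"name": "move_arm", "arguments": {"series": [[1, -0.2, 0.4, 4, 0], [1, -0.2, 0.4, 8, 0], [1, -0.2, 0.4, 12, 0], [1, -0.2, 0.4, 14, 0], [1, -0.2, 0.4, 14.1, 0], [1, -0.2, 0.4, 14.1, 0], [-1, -0.2, 0.4, 14.1, 0], [-1, -0.2, 0.4, 14.1, 0]]}}

```text
t: 11.78
eef_pos: [0.6132, -0.2465, 0.0205]
ee_rot: [0.001, 0.807, 0.59, 0.001]
force: [0.1, -0.3, 0.2]
width: 0.602
grip_force: 0.0
```

>>> {"name": "move_arm", "arguments": {"series": [[-1, 0, 0, 0, 0], [-1, 0, 0, 0, 0], [-1, 0, 0, 0, 0], [-1, 0, 0, -4, 0], [-1, 0, 0, -10, 0], [-1, 0, 0, -16, 0], [-1, 0, 0, -22, 0], [-1, 0, 0, -22, 0]]}}

```text
t: 12.78
eef_pos: [0.6147, -0.248, 0.2447]
ee_rot: [0.004, 0.808, 0.59, 0.003]
force: [0.6, -0.4, -1.5]
width: 0.411
grip_force: 61.3
```

```bash
python3 -c "
from h import *
go(521.9,443.6,230,-18)"
```

```text
cur [ 614.7 -248.   244.7] -17.7 -> shift [ 63.06 -29.9    1.17] turn 0.005 t 12.78
```

>>> {"name": "move_arm", "arguments": {"series": [[-1, 5, -2.4, 0, 0], [-1, 10, -4.8, 0, 0], [-1, 15.5, -7.3, 0, 0], [-1, 21, -10, 0, 0], [-1, 26.5, -12.5, 0, 0], [-1, 32, -15.2, 0, 0], [-1, 37.5, -17.8, 0, 0], [-1, 43, -20.4, 0, 0]]}}

```text
t: 13.78
eef_pos: [0.5472, 0.2271, 0.2376]
ee_rot: [-0.0, 0.807, 0.59, -0.001]
force: [0.9, -0.6, -1.4]
width: 0.409
grip_force: 61.2
```

```bash
python3 -c "
from h import *
go(521.9,443.6,230,-18)"
```

```text
cur [547.2 227.1 237.6] -17.7 -> shift [19.86 -8.99  0.74] turn 0.005 t 13.78
```

>>> {"name": "move_arm", "arguments": {"series": [[-1, 5, -2.3, 0, 0], [-1, 10, -4.5, 0, 0], [-1, 15, -6.8, 0, 0], [-1, 19.9, -9, 2, 0], [-1, 19.9, -9, 7, 0], [-1, 19.9, -9, 12, 0], [-1, 19.9, -9, 14, 0], [-1, 19.9, -9, 14, 0]]}}

```text
t: 14.78
eef_pos: [0.5226, 0.4415, 0.0975]
ee_rot: [0.0, 0.808, 0.59, -0.002]
force: [-0.3, 0.2, 0.7]
width: 0.412
grip_force: 61.1
```

```bash
python3 -c "
from h import *
go(521.9,443.6,27,-18)"
```

```text
cur [522.6 441.5  97.5] -17.7 -> shift [ 0.21 -0.12  7.05] turn 0.005 t 14.78
```

>>> {"name": "move_arm", "arguments": {"series": [[-1, 0.2, 0, 3, 0], [-1, 0.2, 0, 6, 0], [-1, 0.2, 0, 7, 0], [-1, 0.2, 0, 7, 0], [0.2, 0.2, 0, 7, 0], [0.2, 0.2, 0, 7, 0], [0.2, 0.2, 0, 7, 0], [0.2, 0.2, 0, 7, 0]]}}

```text
t: 15.78
eef_pos: [0.5243, 0.4445, 0.0297]
ee_rot: [-0.0, 0.807, 0.59, 0.0]
force: [-0.5, -0.2, -0.6]
width: 0.6
grip_force: 0.0
```

>>> {"name": "move_arm", "arguments": {"series": [[0.2, 0, 0, -3, 0], [0.2, 0, 0, -8, 0], [1, 0, 0, -14, 0], [1, 0, 0, -19, 0], [1, 0, 0, -21, 0], [1, 0, 0, -21, 0]]}}

```text
t: 16.52
eef_pos: [0.5247, 0.4446, 0.2404]
ee_rot: [-0.0, 0.807, 0.59, 0.001]
force: [-0.1, -0.7, -1.0]
width: 0.999
grip_force: 0.0
```

```bash
python3 - <<'E'
from h import *
s=snapshot('wrist');W=world(s);z=W[...,2]
for k in blobs((abs(z-.05)<.004),500): print('q',rect(s,k,.05),np.median(z[k]))
go(415,212,240,-55)
E
```

```text
q (array([524.9, 446.8]), 59.8, 35.7, 73.1, 1839) 0.05097687418174879
q (array([482.4, 289.7]), 131.4, 65.5, 0.1, 565) 0.04913934636652423
cur [523.7 444.1 238.3] -17.7 -> shift [-25.42  -3.3   -0.15] turn 0.651 t 16.57
```

The light module stands upright in the tray. On to the cover.

>>> {"name": "move_arm", "arguments": {"series": [[1, -4, -0.5, 0, 0.1], [1, -9, -1, 0, 0.25], [1, -14, -1.7, 0, 0.4], [1, -19, -2.4, 0, 0.55], [1, -23, -3, 0, 0.65], [1, -25.4, -3.3, 0, 0.65], [1, -25.4, -3.3, 0, 0.65], [1, -25.4, -3.3, 0, 0.65]]}}

```text
t: 17.58
eef_pos: [0.4151, 0.2132, 0.2383]
ee_rot: [0.0, 0.953, 0.302, -0.001]
force: [0.7, 0.0, -0.0]
width: 1.0
grip_force: 0.0
```

```bash
python3 - <<'E'
from h import *
s=snapshot('wrist');cv2.imwrite('pics/w4.png',s['img'][...,::-1]);W=world(s);z=W[...,2]
for n,h in(('top',.063),('rib',.087)):
  for k in blobs((abs(z-h)<.004),300): print(n,rect(s,k,h),np.median(z[k]),np.argwhere(k).mean(0))
go(480.4,256.8,110,-55)
E
```

```text
top (array([482.6, 258.8]), 107.6, 75.9, 35.5, 8378) 0.06370790756583375 [ 79.59107185 251.08570064]
top (array([279.8, 392.5]), 78.9, 76.8, -59.7, 4233) 0.06353207703851238 [172.97968344  38.43184503]
top (array([508.3, -54.2]), 60.2, 41.0, 7.8, 1525) 0.06485937240179557 [236.54360656 492.98754098]
rib (array([482.4, 258.8]), 48.8, 15.5, 35.7, 1060) 0.08763137944479629 [ 82.86603774 251.45471698]
rib (array([278.4, 395.4]), 28.1, 17.6, -60.9, 477) 0.08743790558511266 [180.14465409  13.72955975]
cur [415.3 213.4 238.5] -54.9 -> shift [ 7.83  0.19 12.84] turn 0.002 t 17.62
```

View pics/w4.png

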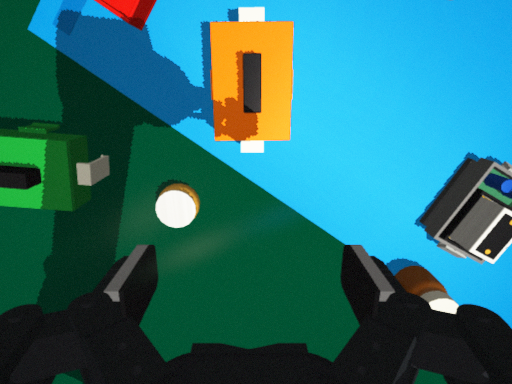

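The cover's rib is at pixel (251,83), about (482, 258.5) mm, yaw 35.5°, and the heavy module sits in the base on the right.

```bash
python3 -c "
from h import *
go(482,258.5,66,-54.5)"
```

```text
cur [415.3 213.4 238.5] -54.9 -> shift [ 8.07  0.14 17.24] turn -0.006 t 17.62
```

>>> {"name": "move_arm", "arguments": {"series": [[1, 4, 0, 3, -0.006], [1, 8.1, 0.1, 7, -0.006], [1, 8.1, 0.1, 12, -0.006], [1, 8.1, 0.1, 15, -0.006], [1, 8.1, 0.1, 17.1, -0.006], [1, 8.1, 0.1, 17.1, -0.006], [1, 8.1, 0.1, 17.1, -0.006], [-1, 8.1, 0.1, 17.1, -0.006]]}}

```text
t: 18.62
eef_pos: [0.4833, 0.2588, 0.0693]
ee_rot: [-0.0, 0.953, 0.304, 0.001]
force: [-0.6, 0.5, -0.2]
width: 0.819
grip_force: 0.0
```

>>> {"name": "move_arm", "arguments": {"series": [[-1, 0, 0, 0, 0], [-1, 0, 0, 0, 0], [-1, 0, 0, 0, 0], [-1, 0, 0, 0, 0], [-1, 0, 0, 0, 0], [-1, 0, 0, 0, 0]]}}

```text
t: 19.38
eef_pos: [0.4827, 0.2581, 0.0687]
ee_rot: [-0.0, 0.953, 0.304, 0.0]
force: [-0.7, -0.4, 5.5]
width: 0.171
grip_force: 61.0
```

>>> {"name": "move_arm", "arguments": {"series": [[-1, 0, 0, -2, 0], [-1, 0, 0, -5, 0], [-1, 0, 0, -9, 0], [-1, 0, 0, -12, 0], [-1, 0, 0, -14, 0], [-1, 0, 0, -14, 0]]}}

```text
t: 20.12
eef_pos: [0.4829, 0.2585, 0.209]
ee_rot: [-0.001, 0.953, 0.304, 0.001]
force: [-0.3, -0.3, -2.2]
width: 0.173
grip_force: 60.2
```

```bash
python3 -c "
from h import *
go(430,-66,206,-83.1)"
```

```text
cur [482.9 258.5 209. ] -54.6 -> shift [-23.12  23.38   0.23] turn 0.498 t 20.12
```

>>> {"name": "move_arm", "arguments": {"series": [[-1, -3, 3, 0, 0.06], [-1, -6, 6, 0, 0.13], [-1, -9.5, 9.5, 0, 0.2], [-1, -13, 13, 0, 0.28], [-1, -16.5, 16.5, 0, 0.36], [-1, -20, 20, 0, 0.44], [-1, -22, 22.3, 0, 0.498], [-1, -23.1, 23.4, 0, 0.498]]}}

```text
t: 21.12
eef_pos: [0.4293, -0.0674, 0.2078]
ee_rot: [-0.0, 0.998, 0.059, -0.0]
force: [0.7, -1.0, -1.0]
width: 0.167
grip_force: 60.2
```

>>> {"name": "move_arm", "arguments": {"series": [[-1, 0, 0, 0, 0], [-1, 0, 0, 0, 0], [-1, 0, 0, 0, 0]]}}

```text
t: 21.5
eef_pos: [0.4301, -0.0651, 0.2082]
ee_rot: [0.0, 0.998, 0.061, -0.0]
force: [-0.6, -0.8, -1.9]
width: 0.168
grip_force: 60.2
```

```bash
python3 - <<'E'
from h import *
s=snapshot('wrist');cv2.imwrite('pics/w5.png',s['img'][...,::-1]);W=world(s);z=W[...,2]
t=get_obs()['eef_pos'][2];print('tcp z',t)
hsv=cv2.cvtColor(s['img'],cv2.COLOR_RGB2HSV);H,S=hsv[...,0],hsv[...,1]
m=(H<16)&(S>140)&(abs(z-t+.005)<.007)
for k in blobs(m,500): print('cover',rect(s,k,np.median(z[k])),np.median(z[k]))
for k in blobs((abs(z-.032)<.004),200): print('wall',rect(s,k,.032),np.median(z[k]),np.argwhere(k).mean(0))
t=snapshot('top');pickle.dump(t,open('t5.pkl','wb'))
m=cv2.cvtColor(t['img'],cv2.COLOR_RGB2HSV);m=(m[...,0]<16)&(m[...,1]>150)&(abs(world(t)[...,2]-.2)<.03)
for k in blobs(m,100): print('topcover',rect(t,k,.203),np.median(world(t)[k][:,2]))
go(523.6,-55.1,150,-83.1)
E
```

```text
tcp z 0.2082336518412828
cover (array([459.6, -40.5]), 108.6, 54.5, -35.2, 4635) 0.2029263792694813
cover (array([436.5, -84.2]), 27.6, 22.7, 8.3, 1300) 0.20324084052042607
wall (array([525.4, -54.9]), 111.9, 76.1, 6.3, 2442) 0.03213634941556595 [ 54.20720721 252.63349713]
cur [429.9 -65.5 208.3] -83.0 -> shift [9.43 0.1  5.82] turn 0.001 t 21.6
```

View pics/w5.png

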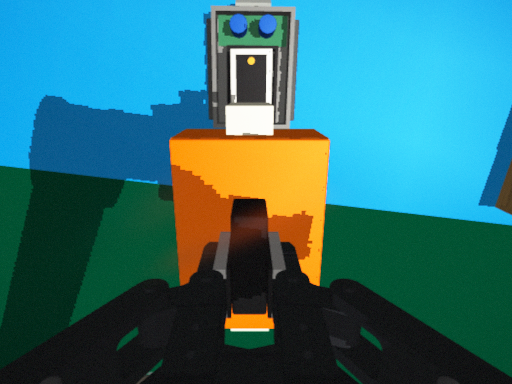

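The view shows the held cover square in the hand. Its front top edge is at about row 138, its back edge at about row 328, and the base is ahead at columns 208–297.

```bash
python3 - <<'E'
from h import *
s=snapshot('wrist');z=world(s)[...,2];I=s['img'].astype(int)
hsv=cv2.cvtColor(s['img'],cv2.COLOR_RGB2HSV);H,S=hsv[...,0],hsv[...,1]
m=(H<16)&(S>140)
top=m&(abs(z-.203)<.0035)
f=[np.nonzero(top[:,c])[0][0] for c in range(185,315,10)]; bk=[np.nonzero(m[:,c])[0][-1] for c in range(232,268,5)]
F=plane(s,[(np.mean(range(185,315,10)),np.mean(f)-.5)],.203)[0];B=plane(s,[(249,np.mean(bk)+.5)],.203)[0]
L=[np.nonzero(top[r])[0][[0,-1]] for r in range(160,220,10)]
print(f,bk,F*1000,B*1000,'len',np.linalg.norm(F-B)*1000,'mid',(F+B)*500)
for r,l in zip(range(160,220,10),L): p=plane(s,[(l[0]-.5,r),(l[1]+.5,r)],.203)*1000;print(r,l,p[:,:2].round(1).tolist(),np.linalg.norm(p[0]-p[1]))
go(523.6,-55.1,150,-83.1)
E
```

```text
[np.int64(139), np.int64(139), np.int64(138), np.int64(138), np.int64(139), np.int64(138), np.int64(139), np.int64(138), np.int64(138), np.int64(138), np.int64(138), np.int64(139), np.int64(139)] [np.int64(313), np.int64(314), np.int64(314), np.int64(314), np.int64(314), np.int64(314), np.int64(314), np.int64(317)] [483.68475078 -56.23545323 203.        ] [385.78780421 -70.08321824 203.        ] len 98.87149611410726 mid [434.7362775  -63.15933573 203.        ]
160 [171 171] [[468.9, -22.2], [469.0, -22.6]] 0.47754051136451425
170 [172 186] [[464.1, -22.9], [465.0, -30.1]] 7.232129278965707
180 [172 323] [[459.1, -23.1], [468.0, -96.6]] 73.99961935319382
190 [173 215] [[454.0, -23.9], [456.6, -44.8]] 21.139487008836916
200 [173 265] [[448.8, -24.1], [454.4, -70.0]] 46.174128357403596
210 [174 324] [[443.5, -24.9], [452.7, -100.0]] 75.7226449884161
cur [429.9 -65.8 208.3] -83.0 -> shift [9.44 0.08 5.83] turn 0.001 t 21.65
```

```bash
python3 -c "
from h import *
go(523.9,-56,150,-83.1)"
```

```text
cur [429.9 -65.8 208.3] -83.0 -> shift [9.45 0.17 5.83] turn 0.001 t 21.65
```

>>> {"name": "move_arm", "arguments": {"series": [[-1, 3, 0.1, 1, 0], [-1, 6, 0.1, 2, 0], [-1, 8.5, 0.1, 4, 0], [-1, 9.5, 0.15, 5.8, 0], [-1, 9.5, 0.15, 5.8, 0], [-1, 9.5, 0.15, 5.8, 0], [-1, 9.5, 0.15, 5.8, 0], [-1, 9.5, 0.15, 5.8, 0]]}}

```text
t: 22.65
eef_pos: [0.5243, -0.0565, 0.151]
ee_rot: [-0.0, 0.998, 0.06, 0.001]
force: [-0.3, -0.0, -1.6]
width: 0.172
grip_force: 60.2
```

```bash
python3 -c "
from h import *
go(523.9,-56,100,-83.1)
s=snapshot('wrist');cv2.imwrite('pics/w6.png',s['img'][...,::-1])
go(523.9,-56,100,-83.1)"
```

```text
cur [524.3 -56.5 151. ] -83.1 -> shift [-0.04 -0.05  5.1 ] turn -0.0 t 22.65
cur [524.3 -56.5 150.9] -83.1 -> shift [-0.04 -0.05  5.09] turn -0.0 t 22.7
```

View pics/w6.png

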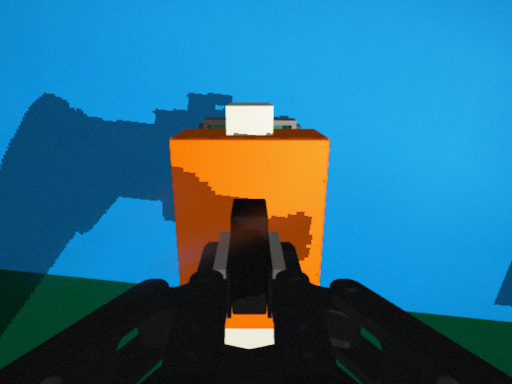

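The base corners (about columns 199–299) are centred on the cover (170–328). Lowering it on.

>>> {"name": "move_arm", "arguments": {"series": [[-1, 0, 0, 1.5, 0], [-1, 0, 0, 3, 0], [-1, 0, 0, 4, 0], [-1, 0, 0, 4.5, 0], [-1, 0, 0, 5, 0], [-1, 0, 0, 5.2, 0], [-1, 0, 0, 5.2, 0], [-1, 0, 0, 5.2, 0]]}}

```text
t: 23.7
eef_pos: [0.5245, -0.0566, 0.0986]
ee_rot: [-0.0, 0.998, 0.06, 0.0]
force: [0.3, 0.2, -1.7]
width: 0.171
grip_force: 60.2
```

>>> {"name": "move_arm", "arguments": {"series": [[-1, 0, 0, 0.3, 0], [-1, 0, 0, 0.6, 0], [-1, 0, 0, 0.9, 0], [-1, 0, 0, 0.9, 0], [-1, 0, 0, 0.9, 0]]}}

```text
t: 24.32
eef_pos: [0.5242, -0.0567, 0.0893]
ee_rot: [-0.0, 0.998, 0.06, -0.0]
force: [0.4, 1.1, 1.4]
width: 0.175
grip_force: 60.5
```

Contact at the expected 10 mm proud. Pressing in small steps.

>>> {"name": "move_arm", "arguments": {"series": [[-1, 0, 0, 0.3, 0], [-1, 0, 0, 0.5, 0], [-1, 0, 0, 0.5, 0]]}}

```text
t: 24.7
eef_pos: [0.5243, -0.0568, 0.0844]
ee_rot: [0.0, 0.998, 0.06, 0.0]
force: [-0.1, -0.5, 2.1]
width: 0.172
grip_force: 60.6
```

>>> {"name": "move_arm", "arguments": {"series": [[-1, 0, 0, 0.2, 0], [-1, 0, 0, 0.4, 0], [-1, 0, 0, 0.4, 0]]}}

```text
t: 25.08
eef_pos: [0.524, -0.0564, 0.0799]
ee_rot: [-0.0, 0.998, 0.06, -0.0]
force: [-0.9, -0.5, -1.2]
width: 0.175
grip_force: 60.2
```

>>> {"name": "move_arm", "arguments": {"series": [[-1, 0, 0, 0.1, 0], [-1, 0, 0, 0.2, 0], [-1, 0, 0, 0.2, 0]]}}

```text
t: 25.45
eef_pos: [0.5241, -0.0566, 0.0797]
ee_rot: [-0.001, 0.998, 0.06, -0.0]
force: [-5.4, 1.2, 15.0]
width: 0.172
grip_force: 62.4
```

It has bottomed out firmly (15 N at the home height). Back off the push, release and check.

>>> {"name": "move_arm", "arguments": {"series": [[-1, 0, 0, -0.15, 0], [-1, 0, 0, -0.15, 0], [0.2, 0, 0, -0.15, 0], [0.2, 0, 0, -0.15, 0], [0.2, 0, 0, -0.2, 0], [0.2, 0, 0, -3, 0], [0.2, 0, 0, -8, 0], [0.2, 0, 0, -13, 0]]}}

```text
t: 26.45
eef_pos: [0.5239, -0.0567, 0.2095]
ee_rot: [0.0, 0.998, 0.06, -0.0]
force: [1.0, -0.2, 0.5]
width: 0.601
grip_force: 0.0
```

>>> {"name": "move_arm", "arguments": {"series": [[0.2, -2, 4, -3, 0], [0.2, -4, 10, -5, 0], [0.2, -6, 16, -5, 0], [0.2, -6, 21, -5, 0], [0.2, -6, 21, -5, 0], [0.2, -6, 21, -5, 0]]}}

```text
t: 27.2
eef_pos: [0.4897, -0.2718, 0.2579]
ee_rot: [-0.001, 0.998, 0.06, -0.0]
force: [0.8, 0.0, -1.0]
width: 0.599
grip_force: 0.0
```

```bash
python3 - <<'E'
from h import *
o=get_obs();print(o['eef_pos'],o['force'],o['t'])
s=snapshot('top');cv2.imwrite('pics/t7.png',cv2.resize(s['img'][...,::-1],(800,600)));W=world(s);z=W[...,2]
hsv=cv2.cvtColor(s['img'],cv2.COLOR_RGB2HSV);m=(hsv[...,0]<16)&(hsv[...,1]>150)&(abs(z-.075)<.012)
for k in blobs(m,200): print('cover',rect(s,k,.074),np.median(z[k]),'ends z',[np.median(z[k&(abs(W[...,0]-x)<.01)]) for x in(.485,.525,.562)])
for k in blobs((abs(z-.05)<.006)&(abs(W[...,1]-.444)<.05)&(abs(W[...,0]-.52)<.06),50): print('light',rect(s,k,.05))
s=snapshot('scene');cv2.imwrite('pics/s7.png',cv2.resize(s['img'][120:320,150:350,::-1],(600,600),interpolation=cv2.INTER_CUBIC))
E
```

```text
[ 0.48969113 -0.27178429  0.25792087] [ 0.78336837  0.00954549 -1.00024918] 27.2
cover (array([522.7, -53.6]), 103.7, 72.6, 6.3, 825) 0.07488188139198027 ends z [np.float64(0.07495915289643273), np.float64(0.07477256025541335), np.float64(0.07459758173521602)]
light (array([524.6, 446.2]), 61.9, 36.2, 73.0, 310)
```

View pics/t7.png

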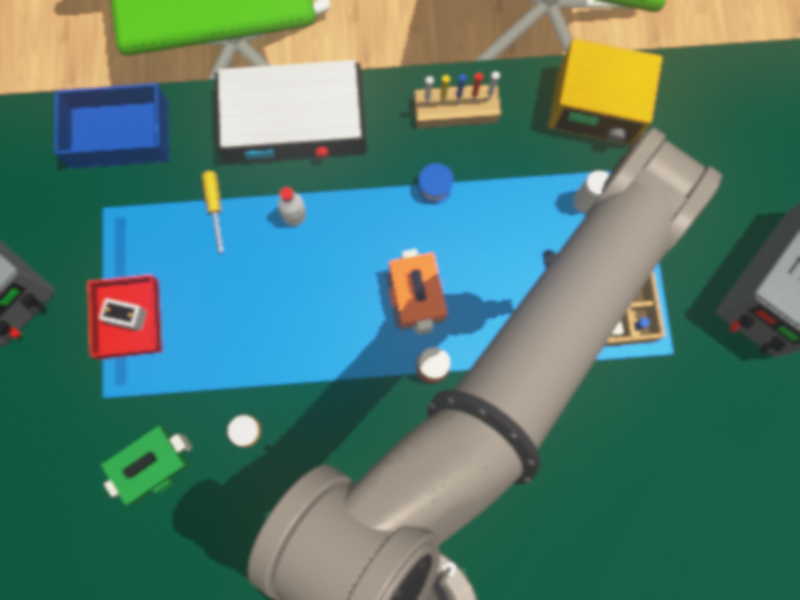

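View pics/s7.png

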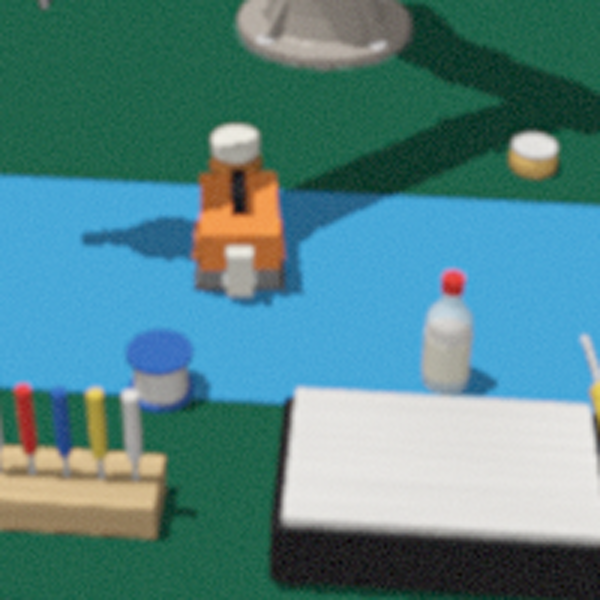

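The cover is centred, level and home (top at about 74 mm, as required), the light module is in the tray, and the visible bystanders are in place.

```bash
python3 -c "
from rig import *
print(close_job())"
```

```text
the job is handed in; nothing more can be done
None
```

The job is handed in at about 27 s with no verdict returned: the heavy module is in the bay, the light one is in the red tray, the cover is pressed home and level, and the gripper is clear of everything.

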